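Sweep the loose nuts into the catch pan

TASK

Clear the bench: with the fingertips, sweep the three loose brass nuts along the bench top through the open side of the blue catch pan, until all three lie flat and wholly inside it. Push them steadily; do not lift, tip or flick them. Leave the bolt standing among them and every other loose thing on the bench where it is.

Things in the scene. Friction and masses are not known exactly. Their poses are not given: they have to be found in the camera images.
- nut_a: a loose brass hex nut lying flat, 30 mm across flats, 34.6 mm across corners, 16 mm tall, about 65 g, with an open 20 mm hole; origin at the centre of its underside, z up. All three nuts are alike.
- nut_b: a loose brass hex nut lying flat, 30 mm across flats, 34.6 mm across corners, 16 mm tall, about 65 g, with an open 20 mm hole; origin at the centre of its underside, z up. All three nuts are alike.
- nut_c: a loose brass hex nut lying flat, 30 mm across flats, 34.6 mm across corners, 16 mm tall, about 65 g, with an open 20 mm hole; origin at the centre of its underside, z up. All three nuts are alike.
- pan: blue three-sided catch pan fixed on the bench, to the robot's right: inside 180 mm along own x, 120 mm along own y; walls 25 mm high, 4 mm thick on its +x, -x and -y sides. The whole +y side is the open mouth (edge at own y = +60 mm), facing the nuts. Origin at bench height, centre of the inner space. No lip or raised floor: its floor is level with the bench (z = 0).
- bolt: steel hex bolt standing upright on its head among the nuts, 52 mm tall: head 27 mm across flats (31 mm across corners) and 12 mm thick, shank 16 mm across; origin at the centre of its underside. Stays where it is.
- paste_jar: small jar with a red cap, 44 mm across, 46 mm tall, beyond the row of nuts on the side away from the pan; origin at the centre of its underside. Stays where it is.
- spray_can: green can with a grey metal top, 60 mm across, 120 mm tall, to the right of the pan; origin at the centre of its underside. Stays where it is.
- wrench: steel wrench lying on the left of the bench, 180 mm long; origin on its underside. Stays where it is.
- tape_roll: yellow ring-shaped roll of tape lying flat, 90 mm across, 25 mm tall, towards the far left; origin at the centre of its underside. Stays where it is.

How it is judged:
By the outcome, as a careful person would: the job done as asked, in the order asked, and still so for the second after the job is handed in, with the robot touching nothing.
It also fails if it takes over 64 s, if anything falls off the work surface, if the arm or the gripper's body presses on something with over 40 N, if the wrist force passes 120 N, or if a joint passes its speed limit or range.

ROBOT

A 6-joint arm with a two-finger parallel gripper is mounted at the origin on the work surface. World frame = base frame: x ahead of the robot, y to its left, z up, the work surface at z = 0. Lengths are in mm, angles in degrees, forces in N, time in s.
With the tool pointing down it reaches from about 400 to 925 mm from the base axis. Payload 3.4 kg.
Tool frame: the origin (TCP) lies midway between the tips of the shut fingers; the grasp point (between the pads) lies 19 mm behind it (robot.grasp_offset is the distance from the TCP to the grasp point, in mm); z points along the fingers, y is the line along which they close (so a half turn about z gives the same grasp; the last joint's range is limited). The gripper opens to 85 mm and grips with 20 to 120 N. Pads are 22 mm wide; open, the fingers measure 114 mm over their backs; the gripper's body (76 mm by 85 mm) begins 54 mm behind the grasp point. The pads swing forward as they close: fully open they stand 13 mm farther back than shut.
Start: joints at [62.768, 17.578, 86.31, -0, 76.112, -4.211], TCP at [224.892, 529.202, 231.305] pointing down, gripper open.
Joint ranges: [-179.03, 179.03], [-60, 130.46], [8.19, 133.38], [-81.62, 261.62], [5.75, 156.47], [-153.77, 153.77]. Speed limits (degrees/s): [147.25, 147.25, 180, 180, 180, 180].

INTERFACE

Orientations are given as a 3x3 rotation matrix whose columns are the frame's x, y, z axes.
In Python, from plant import get_obs, eyes, sign_off, robot gives the robot as it stands.
- The arm moves only by the tool drive_tool, never from a script. Its argument "deltas" is one flat list of numbers, 4 for each row, row after row: the shift along the world's x, y, z each as a share of 0.12 m, from -1 to 1, then the turn about the world's z as a share of pi/2 rad, from -1 to 1. A call has 1 to 20 rows; each row shifts and turns the commanded pose from where the row before left it; what a row does not reach is not made up. A row lasts 1/10 s, in which the tool goes at most 50 mm and 8.59 degrees, less where a joint would pass 70% of its speed; a pose out of reach is approached as far as the arm can. A call with a number of a shift or a turn outside -1 to 1 is refused whole. A call with a gripper value outside its range is refused whole. "claw" is the finger opening in mm, from 0 to 85.4, set as the call begins (left out, the last holds). The fingers move at their own pace and stop on an object; the grip force is fixed at half the most. Time passes only in rows, so rows that do not move let the fingers close. It gives the time, the measured TCP pose, the force, the opening and the grip force at its end, in the units of the state.
- get_obs(): the state, without advancing time (a new reading comes with each control period).
- eyes.get_image(name): name is "scene" or "top" or "wrist"; returns a dict with "color" (420x560x3 uint8, red, green, blue), "fx", "fy", "cx", "cy" (pixels), "rvec" (rotation vector, rad) and "tvec" (3), from world to camera coordinates, as OpenCV has them. Camera axes: x right, y down, z forward; pixel columns grow to the right and rows downward; lengths in mm; the calibration is good to about 2 mm. The wrist camera is an equidistant fisheye: a pixel r from the principal point sees the ray r / f radians off the axis. A picture is of the moment at which its call begins. There is no depth.
- sign_off(): hands the job in; it is judged then, once.
The state is a dict: "clock": time; "joints": joint angles; "qd": joint speeds; "tau": joint torques, N m; "tool_pos": TCP position; "orientation": TCP orientation; "force": force on the tool from outside, world axes, zero at the start; "moment": the same for the moment, N m; "opening": finger opening in mm; "grasp_force": force on a finger pad.
Only numpy, scipy, OpenCV 4.12 (cv2) and the standard library are available. Lean on these libraries where they do the work, as an engineer would, in place of code of your own. Each camera call takes 0.05 s, during which the arm holds its last target. There are 200 camera calls.

## Working session

There is one attempt and no reset: what is moved stays moved. The work goes in short steps, Python scripts to look and compute and a tool call to move; the robot and the scene stay as the last step left them, time stands still between calls to the robot, and variables do not carry over. Pictures are saved under pics/ and viewed, at most 10 in all, crops included, and the job is handed in when it is done.

Besides the shell and the picture viewer there is one more tool, called after ">>>" by a JSON object that holds its "api" and its "payload". drive_tool: Moves the arm, as the interface text tells. Shift numbers are shares of 0.12 m and turn numbers shares of pi/2 rad, none past 1 either way. Its arguments: {"type":"object","properties":{"deltas":{"type":"array"},"claw":{"type":"number"}},"required":["deltas"]}

```bash
mkdir -p pics; cat > h.py <<'E'
import cv2,numpy as np
from plant import get_obs,eyes,sign_off,robot
def shot(n,f=None):
    d=eyes.get_image(n)
    if f: cv2.imwrite('pics/'+f,d['color'][:,:,::-1])
    return d
def ray(d,u,v,z):
    x=(u-d['cx'])/d['fx'];y=(v-d['cy'])/d['fy']
    R=cv2.Rodrigues(np.array(d['rvec'],float))[0];t=np.array(d['tvec'],float).ravel()
    c=-R.T@t;r=R.T@np.array([x,y,1.]);return c+r*(z-c[2])/r[2]
E
python3 - <<'E'
from h import *
for n in('top','scene'):
    d=shot(n,n+'1.png');np.savez(n+'1.npz',**d)
    print(n,[d[k] for k in('fx','cx','cy')],ray(d,280,210,0))
o=get_obs();print(o['clock'],o['tool_pos'],o['orientation'])
E
```

```text
top [525.6909884060799, 286.7995772994528, 205.80231262759082] [573.4920819   25.97810536   0.        ]
scene [516.7996091043892, 285.0871670814848, 209.04768411388872] [ 5.51316350e+02 -7.95161659e+00  1.13686838e-13]
0.1 [224.59254212 528.63237785 230.46878661] [[-9.20359834e-01  3.91071616e-01 -8.76203852e-04]
 [ 3.91072563e-01  9.20358384e-01 -1.64193755e-03]
 [ 1.64306392e-04 -1.85383265e-03 -9.99998268e-01]]
```

View pics/top1.png

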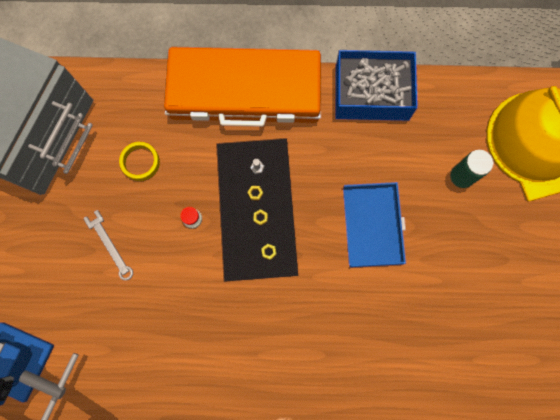

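View pics/scene1.png

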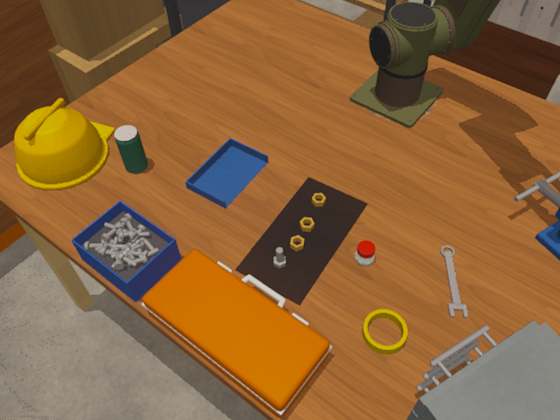

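The top view shows the nuts at (255,192), (260,217) and (269,252), the bolt at (257,166) and the jar at (191,217). The pan spans (345–403, 183–267) with its mouth on the left, and the scene view agrees.

```bash
python3 - <<'E'
from h import *
for n in('top','scene'):
    d=dict(np.load(n+'1.npz'));im=d['color'];hsv=cv2.cvtColor(im,cv2.COLOR_RGB2HSV)
    m=cv2.inRange(hsv,(18,90,80),(36,255,255))
    N,l,s,c=cv2.connectedComponentsWithStats(m,connectivity=8)
    for i in range(1,N):
        if 20<s[i,4]<400:
            x,y,w,h=s[i,:4]; print(n,'yel',s[i],ray(d,x+w/2-.5,y+h/2-.5,12).round(1))
    b=cv2.inRange(hsv,(100,120,60),(125,255,255))
    for k in cv2.findContours(b,0,2)[0]:
        if cv2.contourArea(k)>1500:
            q=cv2.boxPoints(cv2.minAreaRect(k)); print(n,'blue',[(p.round(0).tolist(),ray(d,*p,0)[:2].round(0).tolist(),ray(d,*p,25)[:2].round(0).tolist()) for p in q])
d=dict(np.load('top1.npz'))
print('bolt',ray(d,257,163,45),ray(d,258,168,8),'jar',ray(d,190,216,46))
cv2.imwrite('pics/crop.png',cv2.resize(d['color'][130:290,170:420,::-1],None,fx=3.2,fy=3.2,interpolation=2))
E
```

```text
top yel [247 185  16  15 155] [612.3  86.2  12. ]
top yel [253 209  15  16 155] [554.7  71.5  12. ]
top yel [261 243  16  17 161] [475.4  49.5  12. ]
top blue [([-25.0, 380.0], [180.0, 681.0], [183.0, 667.0]), ([1.0, 322.0], [305.0, 640.0], [306.0, 627.0]), ([53.0, 345.0], [257.0, 519.0], [259.0, 509.0]), ([26.0, 403.0], [134.0, 563.0], [138.0, 551.0])]
top blue [([343.0, 186.0], [635.0, -121.0], [629.0, -119.0]), ([398.0, 182.0], [649.0, -252.0], [642.0, -247.0]), ([405.0, 263.0], [456.0, -262.0], [453.0, -257.0]), ([349.0, 267.0], [444.0, -136.0], [441.0, -133.0])]
top blue [([335.0, 118.0], [804.0, -101.0], [794.0, -99.0]), ([336.0, 50.0], [985.0, -104.0], [971.0, -102.0]), ([417.0, 52.0], [985.0, -306.0], [972.0, -299.0]), ([416.0, 120.0], [805.0, -297.0], [795.0, -291.0])]
scene yel [157  21  10   6  23] [ 164.  -820.2   12. ]
scene yel [373  24  20  26  54] [-222.4 -181.    12. ]
scene yel [312 193  14  14 137] [475.2  53.2  12. ]
scene yel [300 217  15  15 150] [553.3  75.   12. ]
scene yel [290 235  14  16 153] [611.2  87.1  12. ]
scene yel [261 380  27  21 214] [910.  256.8  12. ]
scene blue [([66.0, 246.0], [938.0, -338.0], [944.0, -317.0]), ([112.0, 189.0], [757.0, -389.0], [767.0, -367.0]), ([185.0, 247.0], [773.0, -116.0], [783.0, -101.0]), ([139.0, 304.0], [939.0, -90.0], [944.0, -76.0])]
scene blue [([183.0, 184.0], [633.0, -257.0], [647.0, -239.0]), ([236.0, 127.0], [392.0, -289.0], [411.0, -270.0]), ([270.0, 159.0], [430.0, -136.0], [448.0, -120.0]), ([218.0, 215.0], [657.0, -119.0], [669.0, -104.0])]
bolt [672.81653889  80.85954368  45.        ] [671.59659953  80.30151305   8.        ] jar [545.62884102 226.27682291  46.        ]
```

View pics/crop.png

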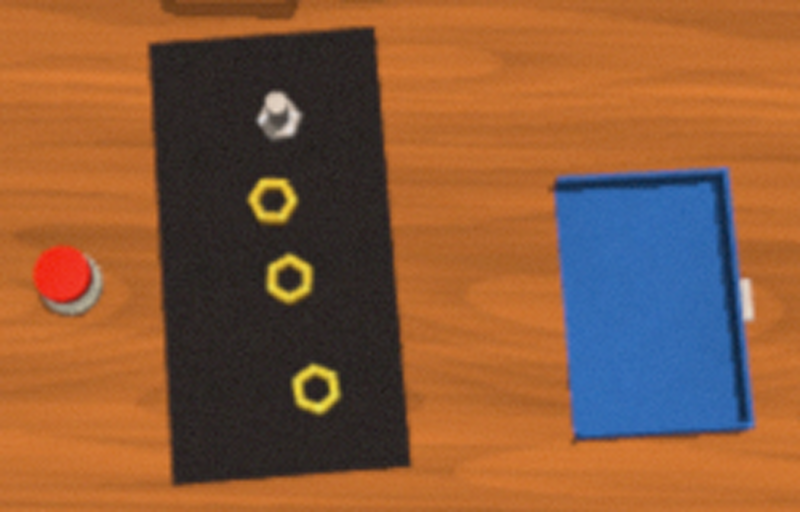

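>>> {"api": "drive_tool", "payload": {"deltas": [0.161, -0.167, -0.04, -0.0378, 0.161, -0.167, -0.04, -0.0378, 0.161, -0.167, -0.04, -0.0378, 0.161, -0.167, -0.04, -0.0378, 0.161, -0.167, -0.04, -0.0378, 0.161, -0.167, -0.04, -0.0378, 0.161, -0.167, -0.04, -0.0378, 0.161, -0.167, -0.04, -0.0378, 0.161, -0.167, -0.04, -0.0378, 0.161, -0.167, -0.04, -0.0378, 0.161, -0.167, -0.04, -0.0378, 0.161, -0.167, -0.04, -0.0378, 0.161, -0.167, -0.04, -0.0378, 0.161, -0.167, -0.04, -0.0378, 0.161, -0.167, -0.04, -0.0378, 0.161, -0.167, -0.04, -0.0378, 0.161, -0.167, -0.04, -0.0378, 0.161, -0.167, -0.04, -0.0378, 0.161, -0.167, -0.04, -0.0378, 0, 0, 0, 0], "claw": 12}}

```text
clock: 2.1
tool_pos: [594.1, 145.8, 138.9]
orientation: [[-0.037, 0.999, 0.0], [0.999, 0.037, -0.001], [-0.001, 0.0, -1.0]]
force: [-0.2, 0.2, 1.0]
opening: 12.1
grasp_force: 0.0
```

>>> {"api": "drive_tool", "payload": {"deltas": [0.04, -0.03, -0.165, -0.011, 0.04, -0.03, -0.165, -0.011, 0.04, -0.03, -0.165, -0.011, 0.04, -0.03, -0.165, -0.011, 0, 0, 0, 0]}}

```text
clock: 2.6
tool_pos: [608.7, 133.8, 58.0]
orientation: [[0.028, 1.0, -0.006], [1.0, -0.028, -0.001], [-0.001, -0.006, -1.0]]
force: [-0.1, 0.1, -0.8]
opening: 12.1
grasp_force: 0.0
```

```bash
python3 - <<'E'
from h import *
d=shot('wrist','w1.png');print(d['fx'],d['cx'],d['cy'],d['rvec'],d['tvec'])
R=cv2.Rodrigues(np.array(d['rvec'],float))[0];t=np.array(d['tvec'],float).ravel();C=-R.T@t;print(C)
m=cv2.inRange(cv2.cvtColor(d['color'],cv2.COLOR_RGB2HSV),(18,90,80),(36,255,255))
N,l,s,c=cv2.connectedComponentsWithStats(m)
for i in range(1,N):
    if s[i,4]>150:
        x,y,w,h=s[i,:4];u=x+w/2-d['cx'];v=y+h/2-d['cy'];r=np.hypot(u,v);a=r/d['fx']
        q=R.T@np.array([u/r*np.sin(a),v/r*np.sin(a),np.cos(a)]);print(s[i],(C+q*(12-C[2])/q[2]).round(1))
print(get_obs()['tool_pos'])
E
```

```text
325.19226210127806 277.08375438386497 208.65343340762803 [-2.83437806  0.03946406  0.01315017] [-603.77466241  155.87205763  261.99865998]
[611.01619937 210.37830754 199.70831473]
[264 270  27  53 869] [606.9  88.2  12. ]
[187 289  34  19 378] [555.6  86.6  12. ]
[ 499  292   61  128 3418] [869.3 -18.9  12. ]
[ 96 307  40  34 763] [477.   57.8  12. ]
[609.36449229 134.18950503  59.42529038]
```

View pics/w1.png

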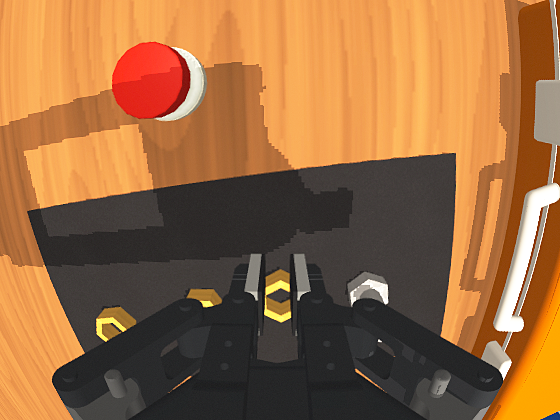

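The wrist view shows nut A between the fingers at (278,296) and the bolt at (368,290), with the wide finger linkages out to (75,390) and (485,380). I'll check how high those linkages pass relative to the bolt.

```bash
python3 - <<'E'
from h import *
d=shot('wrist')
R=cv2.Rodrigues(np.array(d['rvec'],float))[0];t=np.array(d['tvec'],float).ravel();C=-R.T@t
for n,p in dict(tip=(297,255),elbowR_out=(502,380),elbowR_top=(485,360),linkin=(365,300),linkmid=(430,330),tipL=(250,255),linkinL=(192,300)).items():
    u=p[0]-d['cx'];v=p[1]-d['cy'];r=np.hypot(u,v);a=r/d['fx'];q=R.T@np.array([u/r*np.sin(a),v/r*np.sin(a),np.cos(a)])
    print(n,[ (C+q*((134+y)-C[1])/q[1]-[609,134,59])[[0,2]].round(0) for y in(0,11,14)])
E
```

```text
tip [array([ 11., -16.]), array([9., 6.]), array([ 9., 13.])]
elbowR_out [array([71., 86.]), array([62., 94.]), array([59., 96.])]
elbowR_top [array([70., 75.]), array([61., 85.]), array([58., 88.])]
linkin [array([37., 30.]), array([32., 46.]), array([31., 51.])]
linkmid [array([57., 54.]), array([49., 67.]), array([47., 70.])]
tipL [array([-15., -18.]), array([-13.,   5.]), array([-12.,  12.])]
linkinL [array([-37.,  27.]), array([-31.,  44.]), array([-30.,  48.])]
```

>>> {"api": "drive_tool", "payload": {"deltas": [0.008, 0, -0.108, 0, 0.008, 0, -0.108, 0, 0, 0, -0.108, 0, 0, 0, -0.1, 0, 0, 0, 0, 0, 0, 0, 0, 0]}}

```text
clock: 3.3
tool_pos: [612.7, 134.0, 9.3]
orientation: [[0.028, 1.0, -0.001], [1.0, -0.028, -0.0], [-0.0, -0.001, -1.0]]
force: [0.5, -0.3, -0.9]
opening: 11.8
grasp_force: 0.0
```

>>> {"api": "drive_tool", "payload": {"deltas": [0, 0, -0.03, 0, 0, -0.03, 0, 0, 0, -0.05, 0, 0, 0, -0.05, 0, 0, 0, -0.05, 0, 0, -0.003, -0.05, 0, 0, -0.003, -0.06, 0, 0, -0.003, -0.065, 0, 0, -0.003, -0.065, 0, 0, -0.003, -0.065, 0, 0, -0.003, -0.065, 0, 0, -0.003, -0.065, 0, 0, -0.003, -0.065, 0, 0, -0.003, -0.065, 0, 0, -0.003, -0.065, 0, 0, -0.003, -0.06, 0, 0, -0.003, -0.05, 0, 0, -0.003, -0.04, 0, 0, -0.003, -0.02, 0, 0, 0, 0, 0, 0]}}

```text
clock: 5.3
tool_pos: [607.9, 16.0, 6.4]
orientation: [[0.029, 1.0, -0.0], [1.0, -0.029, -0.0], [-0.0, -0.0, -1.0]]
force: [0.0, 0.5, 0.7]
opening: 12.0
grasp_force: 0.0
```

```bash
python3 - <<'E'
from h import *
d=shot('wrist','w2.png')
E
```

```text
(no output)
```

View pics/w2.png

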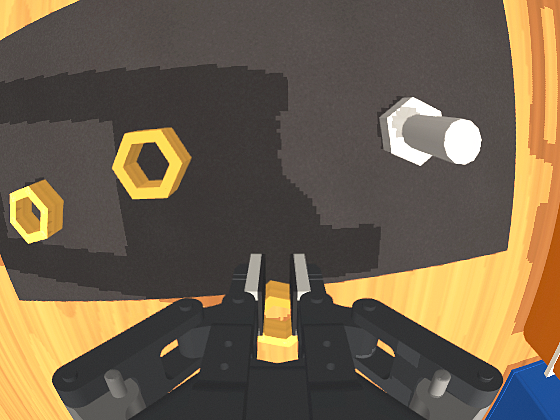

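The wrist view shows nut A cradled at (278,310), with B at (150,163), C at (35,212) and the bolt at (410,130) undisturbed. I'll push on.

>>> {"api": "drive_tool", "payload": {"deltas": [-0.004, -0.03, 0, 0, -0.004, -0.06, 0, 0, -0.004, -0.09, 0, 0, -0.004, -0.09, 0, 0, -0.004, -0.09, 0, 0, -0.004, -0.09, 0, 0, -0.004, -0.09, 0, 0, -0.004, -0.09, 0, 0, -0.004, -0.09, 0, 0, -0.004, -0.09, 0, 0, -0.004, -0.09, 0, 0, -0.004, -0.09, 0, 0, -0.004, -0.09, 0, 0, -0.004, -0.09, 0, 0, -0.004, -0.09, 0, 0, -0.004, -0.09, 0, 0, -0.004, -0.085, 0, 0, -0.004, -0.07, 0, 0, -0.004, -0.05, 0, 0, -0.004, -0.03, 0, 0]}}

```text
clock: 7.35
tool_pos: [598.4, -174.4, 6.4]
orientation: [[0.029, 1.0, 0.0], [1.0, -0.029, 0.0], [0.0, 0.0, -1.0]]
force: [-0.3, 0.7, -0.9]
opening: 12.0
grasp_force: 0.2
```

>>> {"api": "drive_tool", "payload": {"deltas": [0, 0.03, 0, 0, 0, 0.05, 0, 0, 0, 0.05, 0, 0, 0, 0, 0.2, 0, 0, 0, 0.2, 0, 0, 0, 0.2, 0, -0.037, 0.23, 0, 0, -0.037, 0.23, 0, 0, -0.037, 0.23, 0, 0, -0.037, 0.23, 0, 0, -0.037, 0.23, 0, 0, -0.037, 0.23, 0, 0, -0.037, 0.23, 0, 0, -0.037, 0.23, 0, 0, -0.037, 0.23, 0, 0, -0.037, 0.23, 0, 0, 0, 0, 0, 0, 0, 0, 0, 0]}}

```text
clock: 9.15
tool_pos: [553.5, 119.0, 78.5]
orientation: [[0.025, 1.0, -0.0], [1.0, -0.025, -0.0], [-0.0, -0.0, -1.0]]
force: [-0.7, -0.4, -0.1]
opening: 12.4
grasp_force: 0.0
```

```bash
cat > look.py <<'E'
from h import *
for n,(h) in(('top',12),('scene',12)):
    d=shot(n,n+'2.png');m=cv2.inRange(cv2.cvtColor(d['color'],cv2.COLOR_RGB2HSV),(18,90,80),(36,255,255))
    N,l,s,c=cv2.connectedComponentsWithStats(m)
    for i in range(1,N):
        if 30<s[i,4]<400: x,y,w,h=s[i,:4]; print(n,s[i],ray(d,x+w/2-.5,y+h/2-.5,12).round(1))
E
python3 look.py
```

```text
top [213 188  16   3  33] [617.6 165.6  12. ]
top [371 193  15  14  98] [ 601.4 -201.    12. ]
top [259 209   9  16  86] [554.8  64.6  12. ]
top [262 243  15  17 156] [475.4  48.4  12. ]
top [195 306  14  10  42] [339.4 194.1  12. ]
scene [315   0  14  28  65] [-214.8 -421.1   12. ]
scene [299   0  37  81 323] [ -75.9 -341.8   12. ]
scene [353   0  47 101 311] [-144.8 -158.8   12. ]
scene [368   8  18  40 145] [-255.6 -224.2   12. ]
scene [294  27  22  52 138] [   4.4 -333.8   12. ]
scene [423  80  16   9  59] [-95.2  61.4  12. ]
scene [325 111  14   4  39] [ 190.1 -102.7   12. ]
scene [311 154  28  11  68] [352.8 -13.9  12. ]
scene [203 178  12  12 102] [ 600.8 -198.5   12. ]
scene [300 217  15  15 154] [553.3  75.   12. ]
```

>>> {"api": "drive_tool", "payload": {"deltas": [0, 0, -0.15, 0, 0, 0, -0.15, 0, 0, 0, -0.15, 0, 0, 0, -0.15, 0, 0, 0, 0, 0, 0, -0.03, 0, 0, 0, -0.05, 0, 0, 0, -0.05, 0, 0, 0, -0.05, 0, 0, -0.003, -0.05, 0, 0, -0.003, -0.06, 0, 0, -0.003, -0.07, 0, 0, -0.004, -0.08, 0, 0, -0.004, -0.09, 0, 0, -0.004, -0.09, 0, 0, -0.004, -0.09, 0, 0, -0.004, -0.09, 0, 0, -0.004, -0.09, 0, 0, -0.004, -0.09, 0, 0, -0.004, -0.09, 0, 0]}}

```text
clock: 11.25
tool_pos: [549.0, -11.5, 6.4]
orientation: [[0.028, 1.0, -0.0], [1.0, -0.028, -0.0], [-0.0, -0.0, -1.0]]
force: [0.1, 0.3, 1.3]
opening: 12.0
grasp_force: 0.4
```

>>> {"api": "drive_tool", "payload": {"deltas": [-0.004, -0.09, 0, 0, -0.004, -0.09, 0, 0, -0.004, -0.09, 0, 0, -0.004, -0.09, 0, 0, -0.004, -0.09, 0, 0, -0.004, -0.09, 0, 0, -0.004, -0.09, 0, 0, -0.004, -0.09, 0, 0, -0.004, -0.09, 0, 0, -0.004, -0.09, 0, 0, -0.004, -0.09, 0, 0, -0.004, -0.09, 0, 0, -0.004, -0.09, 0, 0, -0.004, -0.08, 0, 0, 0, -0.06, 0, 0, 0, -0.04, 0, 0, 0, -0.02, 0, 0, 0, 0, 0, 0]}}

```text
clock: 13.05
tool_pos: [542.5, -175.2, 6.4]
orientation: [[0.028, 1.0, 0.0], [1.0, -0.028, -0.0], [-0.0, 0.0, -1.0]]
force: [-0.2, -0.9, 0.2]
opening: 12.3
grasp_force: 0.0
```

>>> {"api": "drive_tool", "payload": {"deltas": [0, 0.03, 0, 0, 0, 0.045, 0, 0, 0, 0.045, 0, 0, 0, 0, 0.2, 0, 0, 0, 0.2, 0, 0, 0, 0.2, 0, -0.056, 0.214, 0, 0.0045, -0.056, 0.214, 0, 0.0045, -0.056, 0.214, 0, 0.0045, -0.056, 0.214, 0, 0.0045, -0.056, 0.214, 0, 0.0045, -0.056, 0.214, 0, 0.0045, -0.056, 0.214, 0, 0.0045, -0.056, 0.214, 0, 0.0045, -0.056, 0.214, 0, 0.0045, -0.056, 0.214, 0, 0.0045, 0, 0, 0, 0, 0, 0, 0, 0]}}

```text
clock: 14.85
tool_pos: [474.9, 97.0, 78.5]
orientation: [[-0.045, 0.999, 0.0], [0.999, 0.045, -0.0], [-0.0, 0.0, -1.0]]
force: [0.4, 0.2, -0.4]
opening: 12.3
grasp_force: 0.0
```

```bash
python3 look.py
```

```text
top [371 193  15  14 100] [ 601.4 -201.    12. ]
top [372 218  14  15  99] [ 541.3 -201.4   12. ]
top [280 402   5  18  49] [133.9  10.4  12. ]
top [ 72 416  21   4  44] [110.5 435.5  12. ]
scene [311   0  22  51 136] [-156.5 -380.3   12. ]
scene [316   0  24  53 196] [-163.8 -360.7   12. ]
scene [367   0  33  71 274] [-230.8 -184.1   12. ]
scene [423  80  16   9  61] [-95.2  61.4  12. ]
scene [325 126  24  11  57] [245.  -48.6  12. ]
scene [218 164  12  12 105] [ 541.8 -200.4   12. ]
scene [203 178  12  12 103] [ 600.8 -198.5   12. ]
scene [312 193  14  14 139] [475.2  53.2  12. ]
```

>>> {"api": "drive_tool", "payload": {"deltas": [0, 0, -0.15, 0, 0, 0, -0.15, 0, 0, 0, -0.15, 0, 0, 0, -0.15, 0, 0, 0, 0, 0, 0, -0.03, 0, 0, 0, -0.05, 0, 0, 0, -0.05, 0, 0, 0, -0.05, 0, 0, 0.003, -0.05, 0, 0, 0.003, -0.06, 0, 0, 0.003, -0.07, 0, 0, 0.004, -0.08, 0, 0, 0.004, -0.09, 0, 0, 0.004, -0.09, 0, 0, 0.004, -0.09, 0, 0, 0.004, -0.09, 0, 0, 0.004, -0.09, 0, 0, 0.004, -0.09, 0, 0, 0.004, -0.09, 0, 0]}}

```text
clock: 16.95
tool_pos: [480.1, -33.1, 6.4]
orientation: [[-0.042, 0.999, -0.0], [0.999, 0.042, 0.0], [0.0, -0.0, -1.0]]
force: [-0.2, -0.1, 1.0]
opening: 12.0
grasp_force: 0.5
```

>>> {"api": "drive_tool", "payload": {"deltas": [0.004, -0.09, 0, 0, 0.004, -0.09, 0, 0, 0.004, -0.09, 0, 0, 0.004, -0.09, 0, 0, 0.004, -0.09, 0, 0, 0.004, -0.09, 0, 0, 0.004, -0.09, 0, 0, 0.004, -0.09, 0, 0, 0.004, -0.09, 0, 0, 0.004, -0.09, 0, 0, 0.004, -0.09, 0, 0, 0, -0.08, 0, 0, 0, -0.06, 0, 0, 0, -0.03, 0, 0, 0, -0.01, 0, 0, 0, 0, 0, 0]}}

```text
clock: 18.55
tool_pos: [485.4, -172.6, 6.4]
orientation: [[-0.042, 0.999, -0.0], [0.999, 0.042, -0.0], [-0.0, -0.0, -1.0]]
force: [-0.5, 0.8, -0.1]
opening: 12.1
grasp_force: 0.0
```

>>> {"api": "drive_tool", "payload": {"deltas": [0, 0.03, 0, 0, 0, 0.045, 0, 0, 0, 0.045, 0, 0, 0, 0, 0.2, 0, 0, 0, 0.2, 0, 0, 0, 0.2, 0, 0, 0.2, 0.2, 0, 0, 0.2, 0.2, 0, 0, 0.2, 0.1, 0, 0, 0.2, 0, 0, 0, 0.2, 0, 0, 0, 0.2, 0, 0, 0, 0.2, 0, 0, 0, 0.2, 0, 0, 0, 0.2, 0, 0, 0, 0, 0, 0, 0, 0, 0, 0]}}

```text
clock: 20.25
tool_pos: [484.9, 58.4, 138.3]
orientation: [[-0.045, 0.999, -0.0], [0.999, 0.045, -0.001], [-0.001, -0.0, -1.0]]
force: [-0.7, -0.5, -0.7]
opening: 12.2
grasp_force: 0.0
```

```bash
python3 look.py; python3 -c "
import cv2;a=cv2.imread('pics/top2.png')[130:290,170:420];cv2.imwrite('pics/c2.png',cv2.resize(a,None,fx=3.2,fy=3.2,interpolation=2))"
```

```text
top [371 193  15  14 100] [ 601.4 -201.    12. ]
top [372 218  14  15 100] [ 541.3 -201.4   12. ]
top [371 242  15  13  99] [ 488.1 -199.6   12. ]
scene [290   0   6  13  31] [-192.8 -530.5   12. ]
scene [294   0   8  15  50] [-198.1 -512.6   12. ]
scene [345   0  19  34 138] [-266.7 -321.    12. ]
scene [423  80  20  12  90] [-92.4  69.5  12. ]
scene [306  96  26  12  61] [ 173.3 -159.9   12. ]
scene [233 153  12  12  99] [ 488.4 -195.3   12. ]
scene [218 164  12  12 104] [ 541.8 -200.4   12. ]
scene [203 178  12  12 103] [ 600.8 -198.5   12. ]
```

View pics/c2.png

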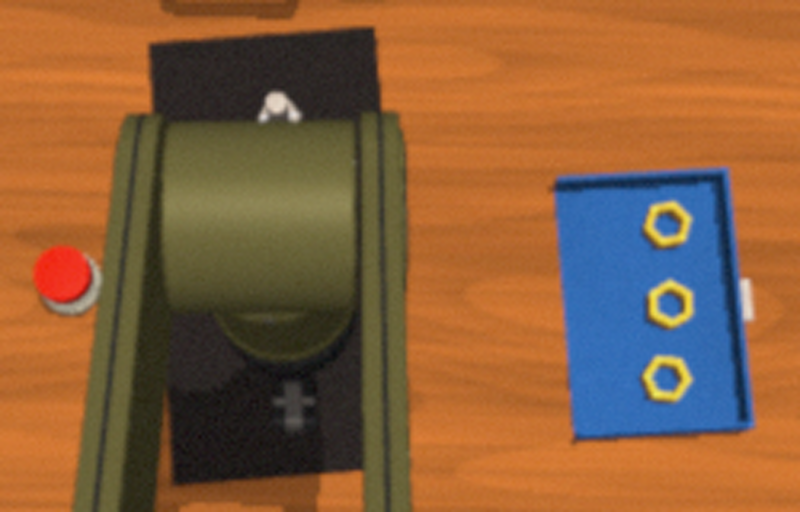

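View pics/scene2.png

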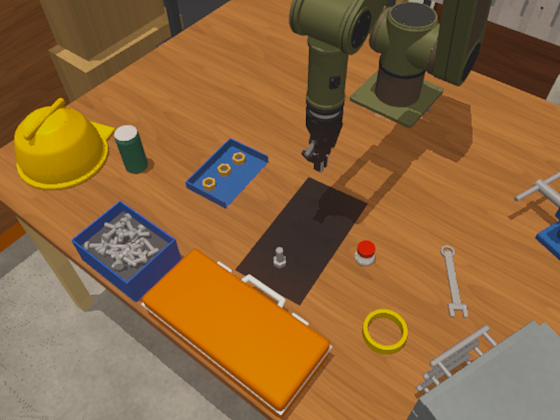

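All three nuts lie flat inside the pan, at (668,224), (670,304) and (667,378) in the crop. In the scene view the bolt still stands at (280,257), and the jar and the other things have not moved.

```bash
python3 -c "
from plant import sign_off;print(sign_off())"
```

```text
the job is handed in; nothing more can be done
None
```

All three nuts lie flat and wholly inside the blue pan, the bolt and every other loose thing look unmoved in the final pictures, and the job was handed in at about 20 s of the 64 s allowed.

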